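# Roll the travel mug onto its flat and shut the cabinet

### The arm

A 6-joint arm with a two-finger parallel gripper is mounted at the origin on the work surface. World frame = base frame: x ahead of the robot, y to its left, z up, the work surface at z = 0. Lengths are in mm, angles in rad, forces in N, time in s.
With the tool pointing down it reaches from about 350 to 975 mm from the base axis. Payload 7.1 kg.
Tool frame: the origin (TCP) lies at the very end of the fingers, on their centre line; the grasp point (between the pads) lies 19 mm behind it (ctrl.tcp_to_grasp is the distance from the TCP to the grasp point, in mm); z points along the fingers, x is the direction in which the jaws open and shut, and the axes are right-handed (so a half turn about z gives the same grasp; the last joint's range is limited). The gripper opens to 88 mm and grips with 3 to 60 N. Pads are 20 mm wide; open, the fingers measure 115 mm over their backs; the gripper's body (75 mm by 178 mm) begins 61 mm behind the grasp point.
Start: joints at [-1.26, 0.423, 1.63, -0, 1.089, -0.019], TCP at [202.426, -591.294, 222.675] pointing down, gripper open.
Joint ranges: [-3, 3], [-0.9, 2.11], [0.09, 2.58], [-1.31, 4.45], [0.11, 2.69], [-2.54, 2.54]. Speed limits (rad/s): [2.39, 2.39, 3.01, 3.14, 3.14, 3.14].

### API

Orientations are given as a rotation vector (axis times angle).
In Python, from workcell import get_obs, viewer, ctrl, masks_of gives the robot as it stands. The module is installed in compiled form; this text tells all that it offers.
- The arm moves only by the shell command python3 -m inch 'ROWS'. ROWS is JSON, a list of rows, each an object of numbers: "tx", "ty", "tz": the shift along the tool's x, y, z in cm; "ax", "ay", "az": the turn, a rotation vector about the tool's x, y, z in degrees; "jaw": the opening, from 0 (shut) to 1 (fully open). In form: [{"tx": .., "ty": .., "tz": .., "ax": .., "ay": .., "az": .., "jaw": ..}, ...]. A call has 1 to 12 rows; each row shifts and turns the commanded pose from where the row before left it, along the tool's axes as they then stand; what a row does not reach is not made up. A row lasts 1/8 s, in which the tool goes at most 62.5 mm and 10.7 degrees, less where a joint would pass 70% of its speed; a pose out of reach is approached as far as the arm can. A call is refused whole if a number of a shift passes 6.25 or a number of a turn 10.7, either way. A call with a gripper value outside its range is refused whole. The fingers move at their own pace and stop on an object; the grip force is fixed at half the most. Time passes only in rows, so rows that do not move let the fingers close. It gives the time, the measured TCP pose, the force and the opening at its end, in the units of the state.
- get_obs(): the state, without advancing time (a new reading comes with each control period).
- viewer.get_image(name): name is "scene" or "top" or "wrist"; returns (picture, depth): 420x560x3 uint8, red, green, blue; 420x560 float32, mm along the optical axis (not along the pixel's ray), 0 where there is no reading.
- viewer.get_calibration(name): a dict with "fx", "fy", "cx", "cy" (pixels), "distortion" ([k1, k2, p1, p2, k3] as OpenCV has them; the pictures are not rectified), "rvec" (rotation vector, rad) and "tvec" (3), from world to camera coordinates, as OpenCV has them. Camera axes: x right, y down, z forward; pixel columns grow to the right and rows downward; lengths in mm; the calibration is good to about 2 mm. A picture is of the moment at which its call begins: read the wrist's pose just before it. get_calibration takes no time and is no camera call; for the wrist camera it gives the pose at the moment of the call.
- ctrl.close_job(): hands the job in, once; it reports no verdict.
Trained networks look in the newest picture that a camera, given by its name, has taken for a name from the list of things; names that differ only in an ending like _2 or _b are one class to them, and where a whole thing is asked for, a point or a joint stands for the part that bears it (a point fixed in the world has none). Each returns a list of dicts, best first, with "score" (0 to 1); they miss things now and then, are a little off and sometimes report something else, mostly with a low value. They report only what shows in the picture. A call takes as long as a camera call. They do not tell look-alikes from the thing itself.
- masks_of(camera, thing): "pixels" (420x560 bool, what is visible of it) and "location" ([column, row] in pixels, amid what is visible of it).
The state is a dict: "t": time; "qpos": joint angles; "qvel": joint speeds; "joint_torque": joint torques, N m; "ee_pos": TCP position; "orientation": TCP orientation; "ft_force": force on the tool from outside, world axes, zero at the start; "moment": the same for the moment, N m; "width": finger opening in mm.
Only numpy, scipy, OpenCV 4.12 (cv2) and the standard library are available. Lean on these libraries where they do the work, as an engineer would, in place of code of your own. Each camera call takes 0.05 s, during which the arm holds its last target. There are 200 camera calls.

### The job

The travel mug lying in the plywood V-rack has its handle sticking out into the path of the cabinet door. First, with the door still wide open, push the handle up and over, away from the door, so that the mug rolls in its groove until its flat side drops and lies flush on the far board of the rack (the one away from the door), and do not roll it on past that; then push the cabinet door fully shut. Leave the other things on the shelf where they are and finish with the arm clear of everything.

Things in the scene. Friction and masses are not known exactly. Their poses are not given: they have to be found in the camera images.
- rack: Fixed plywood V-rack, 125 long. Origin on the shelf under the groove's middle; x along the groove towards the cabinet (end plate 90 high at x = 72 to 78), y away from the door, z up. Two boards rise at 45 degrees from the bottom line (y = 0, z = 14 mm) to z = 51, y = -37 (door side) and to z = 61, y = +47 (the far board).
- mug (a joint): Roll of the mug about its axis, rad. 0: flat flush on the far (+y) board. At q the handle points 80 deg - q from the rack's +y, measured through +z (up at about 0). Starts -1.15 to -0.9 (handle on the door side, 34 to 48 deg above level), grows as the handle goes up and over. Stays where left; 1 to 3 N at the handle turns it. Within about 12 deg of 0 the flat drops home with a click.
- mug_axis (a point): Point on the axis of the aluminium travel mug, over the rack's origin. Mug 80 diameter, 170 long with black lid, 0.5 kg, along the rack's x; full-length flat 49 wide, 31.5 from the axis, at first facing +y. It rolls and shifts a few mm but cannot leave the rack or slide along it. This point is at z = 71, y = 0 mm on the round, z = 64.6, y = +6 mm with the flat seated (rack frame).
- mug_handle (a point): Middle of the grip bar of the mug's black loop handle: a smooth, slippery round bar 12 mm thick, parallel to the mug's axis, 97 mm from the axis (centre to centre), 74 mm long, joined to the mug by two 12 mm arms at its ends; it lies 11 mm towards the cabinet from mug_axis. Pushed level while low it may wedge the mug up the far board: push it upwards too.
- cabinet: Small plywood cabinet, 160 deep, 176 wide, 160 mm high, fixed. Origin on the shelf under its middle; x into the cabinet, away from the robot (front face at x = -80 mm), y to the side where the rack is, z up. The door hangs on its right-hand (-y) front edge.
- cabinet_door0 (a joint): Opening of the cabinet door, rad: 0 shut, 1.15 to 1.7 at the start, towards the robot. Door 170 wide, 15 thick, 4 to 143 mm above the shelf; wooden knob on the outer face, 140 from the hinge, 113 mm above the shelf. Light friction, stays where left; the magnet only holds, it does not pull the door in. The door strikes the mug's handle if that is in its way.
- cabinet_door0_hinge (a point): Point on the upright hinge line, 74 mm above the shelf, on the door's outer face (the one to push) at its right-hand edge. From here the shut door runs to the cabinet's +y; opening by t turns that direction by t towards the cabinet's -x.
- padlock: Steel padlock lying flat, 85 x 52 x 24 mm, loose; origin under it. Not to be moved.
- comb: Black plastic comb lying flat, 150 x 38 x 6 mm, loose. Not to be moved.
- marble_jar: Green glass marble jar with steel lid, 84 mm diameter, 110 mm high, loose. Not to be moved.
- polish_tin: Flat steel shoe-polish tin, 76 mm diameter, 26 mm high, loose. Not to be moved.
- brush: Wooden clothes brush, 160 x 48 x 36 mm, loose. Not to be moved.
- card_box: Small cardboard box, 85 x 60 x 40 mm, loose. Not to be moved.
Mind the look-alikes: they are no part of the job. Leave any red or yellow look-alike of the rack alone.

How it is judged:
By the outcome, as a careful person would: the job done as asked, in the order asked, and still so for the second after the job is handed in, with the robot touching nothing.
It also fails if it takes over 58 s, if anything falls off the work surface, if the arm or the gripper's body presses on something with over 40 N, if the wrist force passes 120 N, or if a joint passes its speed limit or range.

## Working session

There is one attempt and no reset: what is moved stays moved. The work goes in short steps, Python scripts to look and compute and a shell command to move; the robot and the scene stay as the last step left them, time stands still between calls to the robot, and variables do not carry over. Pictures are saved under pics/ and viewed, about 8 in all and at most 12, crops included, and the job is handed in when it is done.

```bash
mkdir -p pics
cat > h.py <<'E'
import numpy as np, cv2
from workcell import get_obs, viewer, ctrl, masks_of
def cal(n):
    c=viewer.get_calibration(n); K=np.array([[c['fx'],0,c['cx']],[0,c['fy'],c['cy']],[0,0,1]]); R=cv2.Rodrigues(np.array(c['rvec'],float))[0]
    return K,np.array(c['distortion'],float),R,np.array(c['tvec'],float).ravel()
def pts(n,depth,mask,c=None):
    K,D,R,t=c or cal(n); v,u=np.nonzero(mask&(depth>0)); z=depth[v,u]
    p=cv2.undistortPoints(np.stack([u,v],1).astype(float)[:,None],K,D)[:,0]
    return (np.c_[p*z[:,None],z]-t)@R
def proj(n,P):
    K,D,R,t=cal(n); return cv2.projectPoints(np.atleast_2d(np.array(P,float)),cv2.Rodrigues(R)[0],t,K,D)[0][:,0]
E
python3 - <<'E'
from h import *
o=get_obs();print({k:np.round(v,3) for k,v in o.items()})
ims=[]
for n in("scene","top"):
    im,d=viewer.get_image(n);cv2.imwrite(f"pics/{n}0.png",im[...,::-1]);np.savez(f"{n}0.npz",im=im,d=d)
    for th in["rack","mug","mug_handle","cabinet","cabinet_door0","padlock","comb","marble_jar","polish_tin","brush","card_box"]:
        for m in masks_of(n,th)[:4]:
            P=pts(n,d,m['pixels'])
            if len(P): print(n,th,round(m['score'],2),np.round(m['location']),len(P),np.round(np.median(P,0)),np.round(np.percentile(P,2,0)),np.round(np.percentile(P,98,0)))
E
```

```text
{'t': np.float64(0.0), 'qpos': array([-1.26 ,  0.424,  1.631,  0.   ,  1.089, -0.019]), 'qvel': array([-0.001,  0.   , -0.   ,  0.   , -0.   , -0.001]), 'joint_torque': array([ 0.0000e+00, -5.4463e+01, -2.7366e+01,  6.4000e-02,  2.3000e-02,
       -0.0000e+00]), 'ee_pos': array([ 202.265, -590.794,  221.903]), 'orientation': array([-2.555e+00,  1.826e+00,  2.000e-03]), 'ft_force': array([-0.24 ,  0.058,  0.029]), 'moment': array([0.02 , 0.013, 0.015]), 'width': np.float64(88.194)}
scene rack 0.94 [259. 235.] 1751 [594.  28.  89.] [455. -39.   5.] [626.  80. 143.]
scene rack 0.89 [417. 208.] 1405 [471. 543.  85.] [328. 493.   5.] [499. 590. 166.]
scene rack 0.83 [158. 188.] 1528 [ 308. -332.   76.] [ 119. -407.   -0.] [ 348. -293.  166.]
scene rack 0.61 [378. 245.] 2027 [664. 373.  85.] [526. 336.   3.] [705. 418. 164.]
scene mug 0.94 [338. 167.] 732 [258. 313.  97.] [  3. 275.  -3.] [332. 389. 166.]
scene mug 0.85 [160. 180.] 771 [ 271. -326.   98.] [ 171. -379.   60.] [ 336. -293.  168.]
scene mug 0.83 [416. 194.] 749 [422. 554. 100.] [318. 511.  64.] [484. 596. 167.]
scene mug 0.67
[... 2669 characters left out ...]
r0 0.35 [410. 175.] 917 [ 632. -288.   35.] [ 554. -315.    2.] [ 709. -265.   41.]
top comb 0.21 [406. 173.] 826 [ 635. -287.   36.] [ 556. -312.   29.] [ 707. -266.   41.]
top marble_jar 0.59 [236. 127.] 876 [751. 213. 107.] [722. 177.   1.] [793. 255. 114.]
top polish_tin 0.72 [253. 208.] 471 [527. 163.  26.] [493. 132.  20.] [560. 194.  31.]
top brush 0.62 [410. 174.] 910 [ 636. -286.   35.] [ 556. -314.    1.] [ 709. -264.   41.]
top brush 0.57 [429. 244.] 338 [ 432. -359.   23.] [ 405. -406.    9.] [ 466. -329.   29.]
top card_box 0.95 [247. 246.] 588 [411. 184.  39.] [372. 148.  16.] [449. 220.  45.]
top card_box 0.68 [302. 205.] 1855 [532.  23. 106.] [445. -42.  64.] [609.  62. 145.]
```

View pics/scene0.png

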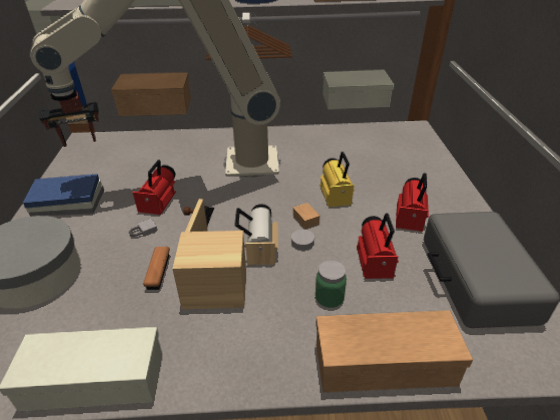

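View pics/top0.png

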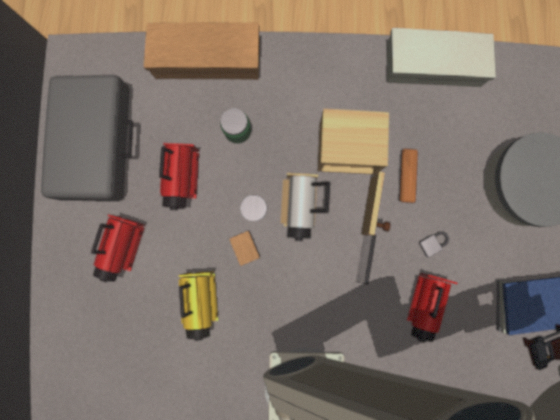

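The real mug is the aluminium one in the plywood rack, at top (302,207) and scene (259,235). The look-alikes are the red ones at top (177,176), (115,247) and (430,307), and the yellow one at (199,299). The handle points right, towards the door at (375,211). Next I'll fit poses and check with a crop.

Run:
```python
from h import *
z=np.load("top0.npz");im,d=z['im'],z['d']
P=pts("top",d,d>0)
def box(a,b):return P[((P>a)&(P<b)).all(1)]
c=box([580,-250,152],[820,0,172]);r=cv2.minAreaRect(c[:,:2].astype(np.float32));print("cab top",r,np.round(cv2.boxPoints(r)),np.median(c[:,2]))
dd=box([430,-230,130],[640,-130,152]);print("door top",len(dd),np.round(np.percentile(dd,[1,99],0)));v=cv2.fitLine(dd[:,:2].astype(np.float32),2,0,.01,.01).ravel();print(v,np.degrees(np.arctan2(v[1],v[0])), cv2.minAreaRect(dd[:,:2].astype(np.float32)))
m=box([430,-60,55],[640,110,175])
for x in range(440,640,12):
    s=m[(m[:,0]>=x)&(m[:,0]<x+12)]
    if len(s):
        k=s[s[:,1]>-15]; t=k[k[:,2]>k[:,2].max()-8] if len(k) else s
        h=s[s[:,1]<-18]
        print(x,"ridge",np.round(np.mean(t,0)),"maxz",round(k[:,2].max()) if len(k) else 0,"low y:",np.round(h[np.argsort(h[:,1])][::max(1,len(h)//6),1:]).tolist())
# cylinder fit of body: parameters y0,yaw,zc, R=40
from scipy.optimize import least_squares
b=m[(m[:,0]>475)&(m[:,0]<600)&(m[:,1]>-10)&(m[:,1]<60)&(m[:,2]>75)&(m[:,2]<118)]
f=lambda p:(np.hypot((b[:,1]-p[0]-(b[:,0]-535)*np.tan(p[1]))*np.cos(p[1]),b[:,2]-p[2])-40)
q=least_squares(f,[20,0,70],loss='soft_l1',f_scale=2);print("cyl",q.x,np.degrees(q.x[1]),np.abs(f(q.x)).mean(),len(b))
cv2.imwrite("pics/c1.png",np.hstack([cv2.resize(im[120:300,260:440],None,fx=2.2,fy=2.2,interpolation=2),cv2.resize(np.load("scene0.npz")['im'][160:340,160:340],None,fx=2.2,fy=2.2,interpolation=2)])[...,::-1])
```

```text
cab top ((712.810791015625, -111.90833282470703), (179.41099548339844, 148.08975219726562), 88.11328125) [[ 636. -199.]
 [ 784. -204.]
 [ 790.  -25.]
 [ 642.  -20.]] 159.95436160241965
door top 415 [[ 459. -192.  131.]
 [ 639. -151.  150.]]
[ 9.8948461e-01 -1.4463830e-01  5.4455017e+02 -1.7197462e+02] -8.316334 ((549.3980102539062, -165.86166381835938), (180.9250946044922, 62.03371047973633), 0.3765054941177368)
440 ridge [448.  31. 103.] maxz 108 low y: []
452 ridge [458.  34. 103.] maxz 107 low y: []
464 ridge [473.  28. 109.] maxz 114 low y: []
476 ridge [482.  30. 110.] maxz 114 low y: []
488 ridge [494.  32. 110.] maxz 116 low y: []
500 ridge [507.  26. 111.] maxz 117 low y: [[-38.0, 138.0], [-35.0, 141.0], [-33.0, 133.0], [-31.0, 134.0], [-28.0, 130.0], [-26.0, 126.0], [-23.0, 127.0], [-21.0, 119.0]]
512 ridge [516. -13. 122.] maxz 127 low y: [[-44.0, 137.0], [-40.0, 146.0], [-35.0, 139.0], [-33.0, 139.0], [-28.0, 131.0], [-25.0, 131.0], [-20.0, 127.0]]
524 ridge [530.  29. 110.] maxz 115 low y: [[-43.0, 138.0], [-43.0, 143.0], [-40.0, 141.0], [-40.0, 142.0], [-38.0, 138.0], [-
[... 375 characters left out ...]
60 ridge [567.  28. 110.] maxz 115 low y: [[-45.0, 141.0], [-45.0, 145.0], [-42.0, 146.0], [-40.0, 144.0], [-37.0, 142.0], [-35.0, 140.0], [-34.0, 143.0]]
572 ridge [578.  29. 110.] maxz 115 low y: [[-45.0, 142.0], [-45.0, 147.0], [-42.0, 146.0], [-39.0, 146.0], [-37.0, 141.0], [-37.0, 149.0], [-35.0, 138.0]]
584 ridge [590.  -6. 117.] maxz 121 low y: [[-45.0, 137.0], [-42.0, 143.0], [-37.0, 141.0], [-35.0, 140.0], [-30.0, 134.0], [-25.0, 129.0], [-20.0, 122.0]]
596 ridge [602.  28. 109.] maxz 114 low y: []
608 ridge [610.  28. 108.] maxz 112 low y: []
620 ridge [621.  39.  88.] maxz 92 low y: []
cyl [ 2.89065632e+01 -4.51966197e-02  7.00728922e+01] -2.5895755586837135 2.245105212051363 1141
```

View pics/c1.png

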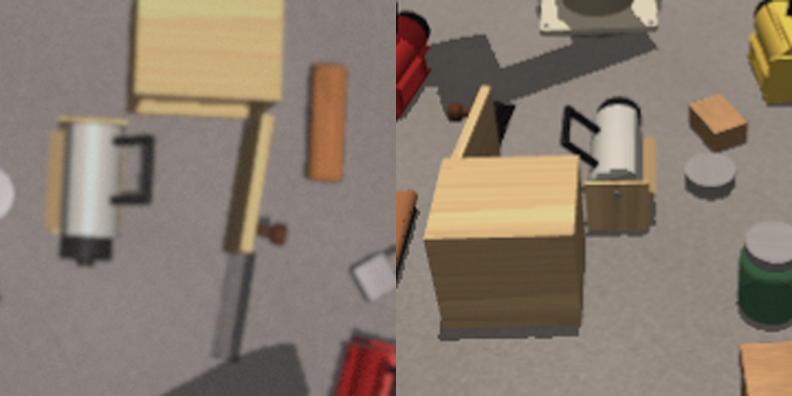

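The crop shows the silver mug with its handle towards the door, the wooden knob on the door's outer (right) side, and the door pointing at the robot. I measured:

- **Mug axis:** y≈29, z≈70, yaw about -2.5°.
- **Bar centre:** (549, -41, 139), which is 98 mm from the axis (expected 97), so q≈-0.96.
- **Door:** open about 1.34 rad.

First move: raise the tool, shut the jaws and turn the tool to line up with the rack.

```bash
python3 -m inch '[{"tz":-2,"az":-9.9,"jaw":0},{"tz":-2,"az":-9.9,"jaw":0},{"tz":-1,"az":-9.9,"jaw":0},{"az":-9.9,"jaw":0},{"az":-9.9,"jaw":0},{"az":-9.9,"jaw":0},{"az":-9.9,"jaw":0},{"tx":1,"jaw":0},{"jaw":0}]'; python3 -c "
from h import *
o=get_obs();print(o['qpos'],o['ee_pos']);print(cv2.Rodrigues(np.array(o['orientation']))[0].round(3))"
```

```text
[-1.26002969e+00  4.23108214e-01  1.62988988e+00  6.39448323e-06
  1.08857283e+00 -1.90044187e-02] [ 202.41416962 -591.31253983  222.67391378]
[[ 0.324 -0.946  0.   ]
 [-0.946 -0.324 -0.   ]
 [ 0.    -0.    -1.   ]]$[0]: bad value
```

```bash
python3 -m inch '[{"tx":0,"ty":0,"tz":-2,"ax":0,"ay":0,"az":-9.9,"jaw":0}]'; python3 -m inch --help | head -30
```

```text
t: 1.32
ee_pos: [202.1, -590.3, 241.3]
orientation: [-2.705, 1.593, 0.004]
ft_force: [-0.3, 0.9, 1.0]
width: 80.7invalid input: not JSON, or not a number
```

All seven keys are required in each row.

```bash
python3 -m inch '[{"tx":0,"ty":0,"tz":-2,"ax":0,"ay":0,"az":-9.9,"jaw":0},{"tx":0,"ty":0,"tz":-2,"ax":0,"ay":0,"az":-9.9,"jaw":0},{"tx":0,"ty":0,"tz":0,"ax":0,"ay":0,"az":-9.9,"jaw":0},{"tx":0,"ty":0,"tz":0,"ax":0,"ay":0,"az":-9.9,"jaw":0},{"tx":0,"ty":0,"tz":0,"ax":0,"ay":0,"az":-9.9,"jaw":0},{"tx":0,"ty":0,"tz":0,"ax":0,"ay":0,"az":-9.9,"jaw":0},{"tx":3,"ty":-5,"tz":0,"ax":0,"ay":0,"az":0,"jaw":0},{"tx":3,"ty":-5,"tz":0,"ax":0,"ay":0,"az":0,"jaw":0},{"tx":3,"ty":-5,"tz":0,"ax":0,"ay":0,"az":0,"jaw":0},{"tx":3,"ty":-5,"tz":0,"ax":0,"ay":0,"az":0,"jaw":0}]'; python3 -c "
from h import *
o=get_obs();print(o['qpos'],o['ee_pos']);print(cv2.Rodrigues(np.array(o['orientation']))[0].round(3))"
```

```text
t: 2.58
ee_pos: [329.4, -393.6, 282.9]
orientation: [3.141, -0.05, 0.001]
ft_force: [0.6, 0.6, -0.1]
width: 0.6
[-8.97253450e-01  1.87384986e-01  1.81476214e+00  1.49208882e-04
  1.13890207e+00 -8.65352829e-01] [ 329.41585806 -393.63751322  282.86185761]
[[ 0.999 -0.032  0.   ]
 [-0.032 -0.999 -0.   ]
 [ 0.     0.    -1.   ]]
```

```bash
python3 -m inch '[{"tx":3.3,"ty":-4.7,"tz":0,"ax":0,"ay":0,"az":0,"jaw":0},{"tx":3.3,"ty":-4.7,"tz":0,"ax":0,"ay":0,"az":0,"jaw":0},{"tx":3.3,"ty":-4.7,"tz":0,"ax":0,"ay":0,"az":0,"jaw":0},{"tx":3.3,"ty":-4.7,"tz":0,"ax":0,"ay":0,"az":0,"jaw":0},{"tx":3.3,"ty":-4.7,"tz":0,"ax":0,"ay":0,"az":0,"jaw":0},{"tx":3.3,"ty":-4.7,"tz":0,"ax":0,"ay":0,"az":0,"jaw":0},{"tx":0,"ty":0,"tz":0,"ax":7,"ay":0,"az":0,"jaw":0},{"tx":0,"ty":0,"tz":0,"ax":7,"ay":0,"az":0,"jaw":0},{"tx":0,"ty":0,"tz":0,"ax":7,"ay":0,"az":0,"jaw":0},{"tx":0,"ty":0,"tz":0,"ax":7,"ay":0,"az":0,"jaw":0},{"tx":0,"ty":0,"tz":0,"ax":7,"ay":0,"az":0,"jaw":0},{"tx":0,"ty":0,"tz":0,"ax":0,"ay":0,"az":0,"jaw":0}]'; python3 -c "
from h import *
o=get_obs();print(o['qpos'],o['ee_pos']);R=cv2.Rodrigues(np.array(o['orientation']))[0];print(R.round(3))
T=np.array([535,-67,108.]);print('to T tool cm',(R.T@(T-o['ee_pos'])/10).round(2))"
```

```text
t: 4.08
ee_pos: [535.1, -120.8, 281.4]
orientation: [-2.53, 0.044, -0.011]
ft_force: [-0.1, 0.8, -0.2]
width: 0.5
[-0.53265327  0.39520866  1.66690632  0.5330013   1.4272084  -0.67054997] [ 535.07190278 -120.84482661  281.36123062]
[[ 0.999 -0.029  0.018]
 [-0.034 -0.819  0.573]
 [-0.002 -0.574 -0.819]]
to T tool cm [-0.15  5.54 17.29]
```

```bash
python3 -m inch '[{"tx":0,"ty":4.6,"tz":0,"ax":0,"ay":0,"az":0,"jaw":0},{"tx":0,"ty":0,"tz":4,"ax":0,"ay":0,"az":0,"jaw":0},{"tx":0,"ty":0,"tz":4,"ax":0,"ay":0,"az":0,"jaw":0},{"tx":0,"ty":0,"tz":4,"ax":0,"ay":0,"az":0,"jaw":0},{"tx":0,"ty":0,"tz":3,"ax":0,"ay":0,"az":0,"jaw":0},{"tx":0,"ty":0,"tz":3,"ax":0,"ay":0,"az":0,"jaw":0},{"tx":0,"ty":0,"tz":0,"ax":0,"ay":0,"az":0,"jaw":0}]'
python3 - <<'E'
from h import *
o=get_obs();print(o['ee_pos'],o['ft_force'])
a,d=viewer.get_image("scene");b,e=viewer.get_image("top")
cv2.imwrite("pics/c2.png",np.hstack([cv2.resize(b[120:280,260:420],None,fx=2.4,fy=2.4,interpolation=2),cv2.resize(a[160:320,170:330],None,fx=2.4,fy=2.4,interpolation=2)])[...,::-1])
E
```

```text
t: 4.95
ee_pos: [536.5, -52.3, 108.1]
orientation: [-2.531, 0.037, -0.008]
ft_force: [0.0, 0.1, -0.6]
width: 0.1
[536.46065707 -52.31860875 108.09847377] [ 0.00399561  0.09515942 -0.60158533]
```

View pics/c2.png

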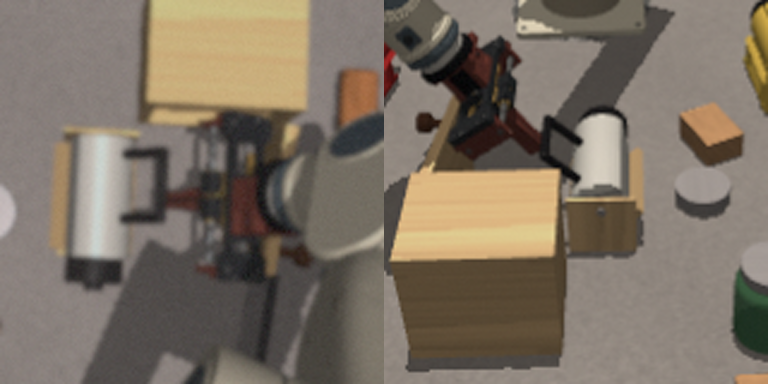

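The tip is just under and behind the bar and clear of the door. Next I'll plan the arc.

```bash
cat > arc.py <<'E'
from h import *
import sys
from scipy.spatial.transform import Rotation as Ro
def plan(phis,tilts,ax=(29.,70.)):
    o=get_obs();R=cv2.Rodrigues(np.array(o['orientation']))[0];p=np.array(o['ee_pos'])
    for f,t in zip(phis,tilts):
        fr,tr=np.radians(f),np.radians(t);B=np.array([ax[0]+97*np.cos(fr),ax[1]+97*np.sin(fr)])
        n=np.array([np.cos(tr),np.sin(tr)]);dd=np.array([np.sin(tr),-np.cos(tr)]);T=B-16*n+20*dd
        P=np.array([p[0],*T]);cur=np.degrees(np.arctan2(R[1,2],-R[2,2]))
        s=R.T@(P-p)/10;da=t-cur
        print(f,t,"T",T.round(1),"t",s.round(2),"ax",round(da,1))
        R=R@Ro.from_euler('x',da,degrees=True).as_matrix();p=P
E
python3 -c "
from arc import *
f=list(range(135,90,-5));plan(f,[35-(135-a)*.75 for a in f])"
```

```text
135 35.0 T [-41.2 113. ] t [-0.04 -1.24  0.46] ax 0.1
130 31.25 T [-36.7 118.9] t [-0.01 -0.71 -0.22] ax -3.7
125 27.5 T [-31.6 124.3] t [-0.01 -0.71 -0.2 ] ax -3.8
120 23.75 T [-26.1 129.3] t [-0.02 -0.72 -0.18] ax -3.8
115 20.0 T [-20.2 133.6] t [-0.02 -0.72 -0.16] ax -3.8
110 16.25 T [-13.9 137.5] t [-0.02 -0.72 -0.15] ax -3.8
105 12.5 T [ -7.4 140.7] t [-0.02 -0.72 -0.13] ax -3.8
100 8.75 T [ -0.6 143.3] t [-0.02 -0.72 -0.11] ax -3.8
95 5.0 T [  6.3 145.3] t [-0.02 -0.72 -0.09] ax -3.8
```

```bash
python3 -m inch '[{"tx":0,"ty":-0.6,"tz":0.2,"ax":0,"ay":0,"az":0,"jaw":0},{"tx":0,"ty":-0.6,"tz":0.2,"ax":0,"ay":0,"az":0,"jaw":0},{"tx":0,"ty":-0.36,"tz":-0.1,"ax":-1.9,"ay":0,"az":0,"jaw":0},{"tx":0,"ty":-0.36,"tz":-0.1,"ax":-1.9,"ay":0,"az":0,"jaw":0},{"tx":0,"ty":-0.36,"tz":-0.1,"ax":-1.9,"ay":0,"az":0,"jaw":0},{"tx":0,"ty":-0.36,"tz":-0.1,"ax":-1.9,"ay":0,"az":0,"jaw":0},{"tx":0,"ty":-0.36,"tz":-0.1,"ax":-1.9,"ay":0,"az":0,"jaw":0},{"tx":0,"ty":-0.36,"tz":-0.1,"ax":-1.9,"ay":0,"az":0,"jaw":0}]'
python3 -m inch '[{"tx":0,"ty":-0.36,"tz":-0.08,"ax":-1.9,"ay":0,"az":0,"jaw":0},{"tx":0,"ty":-0.36,"tz":-0.08,"ax":-1.9,"ay":0,"az":0,"jaw":0},{"tx":0,"ty":-0.36,"tz":-0.08,"ax":-1.9,"ay":0,"az":0,"jaw":0},{"tx":0,"ty":-0.36,"tz":-0.08,"ax":-1.9,"ay":0,"az":0,"jaw":0},{"tx":0,"ty":-0.36,"tz":-0.08,"ax":-1.9,"ay":0,"az":0,"jaw":0},{"tx":0,"ty":-0.36,"tz":-0.08,"ax":-1.9,"ay":0,"az":0,"jaw":0}]'; python3 -c "
from arc import *
f=[105,100,97,94,91,88,86];plan(f,[35-(135-a)*.75 for a in f])
im,d=viewer.get_image('top');P=pts('top',d,d>0)
h=P[(P[:,0]>515)&(P[:,0]<590)&(P[:,2]>120)&(P[:,2]<185)&(P[:,1]>-60)&(P[:,1]<80)]
for x in range(515,590,12):
  s=h[(h[:,0]>x)&(h[:,0]<x+12)];print(x,len(s),np.round(np.median(s,0)) if len(s) else '',np.round(np.percentile(s[:,2],90)) if len(s) else '')
"
```

```text
t: 6.05
ee_pos: [538.5, -26.0, 128.8]
orientation: [-2.732, 0.043, -0.009]
ft_force: [-0.1, -0.7, -0.6]
width: 0.4
t: 6.8
ee_pos: [538.8, -6.9, 140.2]
orientation: [-2.93, 0.046, -0.005]
ft_force: [0.4, -0.2, -1.1]
width: 0.3
105 12.5 T [ -7.4 140.7] t [ 0.    0.03 -0.06] ax 0.4
100 8.75 T [ -0.6 143.3] t [-0.02 -0.72 -0.11] ax -3.7
97 6.5 T [  3.5 144.6] t [-0.01 -0.43 -0.06] ax -2.3
94 4.25 T [  7.8 145.6] t [-0.01 -0.43 -0.06] ax -2.3
91 2.0 T [ 12.  146.4] t [-0.01 -0.43 -0.05] ax -2.3
88 -0.25 T [ 16.3 147. ] t [-0.01 -0.43 -0.04] ax -2.3
86 -1.75 T [ 19.2 147.3] t [-0.01 -0.29 -0.03] ax -1.5
515 31 [519.  13. 165.] 172.0
527 15 [533.   9. 168.] 171.0
539 13 [544.   9. 168.] 171.0
551 14 [557.   9. 168.] 170.0
563 9 [570.   7. 169.] 171.0
575 25 [582.   7. 167.] 170.0
587 13 [588.  12. 149.] 167.0
```

```bash
python3 -m inch '[{"tx":0,"ty":-0.36,"tz":-0.05,"ax":-1.9,"ay":0,"az":0,"jaw":0},{"tx":0,"ty":-0.36,"tz":-0.05,"ax":-1.9,"ay":0,"az":0,"jaw":0},{"tx":0,"ty":-0.36,"tz":-0.05,"ax":-1.9,"ay":0,"az":0,"jaw":0},{"tx":0,"ty":-0.36,"tz":-0.05,"ax":-1.9,"ay":0,"az":0,"jaw":0},{"tx":0,"ty":0,"tz":0,"ax":0,"ay":0,"az":0,"jaw":0}]'
cat > bar.py <<'E'
from arc import *
im,d=viewer.get_image('top');P=pts('top',d,d>0)
h=P[(P[:,0]>548)&(P[:,0]<578)&(P[:,2]>130)&(P[:,2]<185)&(P[:,1]>-60)&(P[:,1]<120)]
print("bar",len(h),np.round(np.median(h,0),1),np.round(np.percentile(h[:,1:],[5,95],0)))
b=P[(P[:,0]>480)&(P[:,0]<600)&(P[:,1]>-10)&(P[:,1]<75)&(P[:,2]>70)&(P[:,2]<125)]
for y in range(0,75,8):
  s=b[(b[:,1]>y)&(b[:,1]<y+8)];print(y,len(s),np.round(np.median(s[:,2]),1) if len(s) else '')
E
python3 bar.py
```

```text
t: 7.48
ee_pos: [539.3, 7.3, 144.5]
orientation: [-3.061, 0.046, -0.002]
ft_force: [-0.8, -0.4, -0.7]
width: 0.7
  return _methods._mean(a, axis=axis, dtype=dtype,
  ret = um.true_divide(
Traceback (most recent call last):
  File "bar.py", line 4, in <module>
    print("bar",len(h),np.round(np.median(h,0),1),np.round(np.percentile(h[:,1:],[5,95],0)))
                                                           ~~~~~~~~~~~~~^^^^^^^^^^^^^^^^^^
IndexError: index -1 is out of bounds for axis 0 with size 0
```

Top view is now occluded by the gripper, so I'll check with the scene camera.

```bash
cat > bar.py <<'E'
from arc import *
import sys
n=sys.argv[1]
im,d=viewer.get_image(n);P=pts(n,d,d>0)
G=im.reshape(-1,3)[(d>0).ravel()].astype(int)
dark=(G.max(1)<60)
for x in range(510,600,10):
  s=P[(P[:,0]>x)&(P[:,0]<x+10)&(P[:,2]>125)&(P[:,2]<180)&(P[:,1]>-60)&(P[:,1]<110)&dark]
  if len(s): print(x,len(s),"med",np.round(np.median(s,0)),np.round(np.percentile(s[:,1:],[5,95],0)).tolist())
uv=proj(n,[530,30,120])[0].astype(int);u,v=uv
cv2.imwrite(f"pics/{sys.argv[2]}.png",cv2.resize(im[v-60:v+60,u-80:u+80],None,fx=4,fy=4,interpolation=2)[...,::-1])
E
python3 bar.py scene c3
```

```text
510 1 med [519.  31. 139.] [[31.0, 139.0], [31.0, 139.0]]
520 10 med [523.  30. 136.] [[28.0, 128.0], [32.0, 158.0]]
530 1 med [538.  29. 166.] [[29.0, 166.0], [29.0, 166.0]]
540 42 med [548.   8. 162.] [[-4.0, 151.0], [29.0, 168.0]]
550 14 med [553.  15. 169.] [[-2.0, 159.0], [26.0, 172.0]]
560 6 med [566.  23. 171.] [[18.0, 169.0], [26.0, 173.0]]
570 10 med [575.  21. 171.] [[17.0, 167.0], [26.0, 173.0]]
580 5 med [588.  23. 171.] [[20.0, 169.0], [25.0, 172.0]]
590 39 med [597.  24. 156.] [[19.0, 130.0], [30.0, 169.0]]
```

View pics/c3.png

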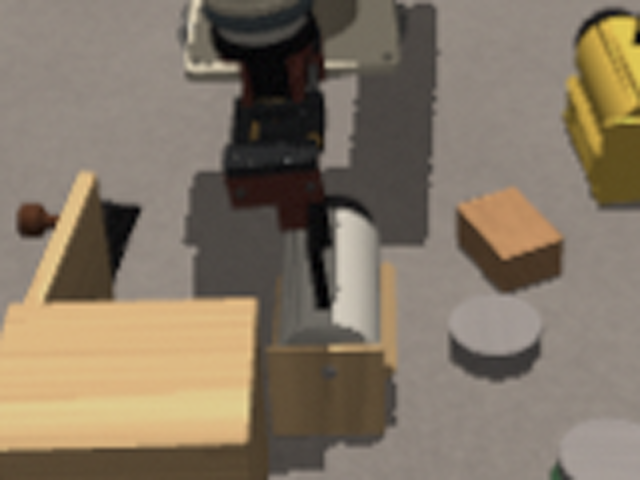

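The bar is at y≈24 near x=575, so q≈-14°, and the rack and mug look as expected. I'll creep the last few degrees.

```bash
python3 -m inch '[{"tx":0,"ty":-0.25,"tz":-0.03,"ax":-1.2,"ay":0,"az":0,"jaw":0},{"tx":0,"ty":-0.25,"tz":-0.03,"ax":-1.2,"ay":0,"az":0,"jaw":0},{"tx":0,"ty":-0.2,"tz":-0.03,"ax":-1,"ay":0,"az":0,"jaw":0},{"tx":0,"ty":0,"tz":0,"ax":0,"ay":0,"az":0,"jaw":0},{"tx":0,"ty":0,"tz":0,"ax":0,"ay":0,"az":0,"jaw":0}]'; python3 bar.py scene c4
```

```text
t: 8.2
ee_pos: [539.6, 13.5, 145.6]
orientation: [-3.12, 0.049, -0.001]
ft_force: [-0.3, 0.1, -1.1]
width: 0.5
520 6 med [521.  38. 139.] [[37.0, 131.0], [38.0, 148.0]]
540 34 med [548.  15. 163.] [[4.0, 151.0], [30.0, 171.0]]
550 21 med [552.  17. 167.] [[10.0, 156.0], [35.0, 172.0]]
560 9 med [565.  32. 169.] [[26.0, 166.0], [35.0, 173.0]]
570 8 med [573.  30. 169.] [[27.0, 166.0], [34.0, 172.0]]
580 6 med [584.  31. 169.] [[28.0, 164.0], [34.0, 169.0]]
590 39 med [597.  30. 152.] [[25.0, 126.0], [34.0, 170.0]]
```

```bash
python3 -m inch '[{"tx":0,"ty":-0.2,"tz":0,"ax":0,"ay":0,"az":0,"jaw":0},{"tx":0,"ty":-0.2,"tz":0,"ax":0,"ay":0,"az":0,"jaw":0},{"tx":0,"ty":0,"tz":0,"ax":0,"ay":0,"az":0,"jaw":0},{"tx":0,"ty":0,"tz":0,"ax":0,"ay":0,"az":0,"jaw":0}]'; python3 bar.py scene c4|tail -4
```

```text
t: 8.75
ee_pos: [539.7, 17.4, 145.7]
orientation: [-3.12, 0.049, -0.0]
ft_force: [-0.3, -0.2, -0.3]
width: 0.3
560 10 med [565.  35. 168.] [[29.0, 166.0], [38.0, 172.0]]
570 7 med [577.  34. 169.] [[29.0, 166.0], [37.0, 170.0]]
580 8 med [586.  34. 168.] [[31.0, 164.0], [37.0, 171.0]]
590 32 med [598.  33. 148.] [[30.0, 129.0], [37.0, 168.0]]
```

```bash
python3 -m inch '[{"tx":0,"ty":-0.2,"tz":0,"ax":0,"ay":0,"az":0,"jaw":0},{"tx":0,"ty":-0.2,"tz":0,"ax":0,"ay":0,"az":0,"jaw":0},{"tx":0,"ty":0,"tz":0,"ax":0,"ay":0,"az":0,"jaw":0},{"tx":0,"ty":0,"tz":0,"ax":0,"ay":0,"az":0,"jaw":0}]'; python3 bar.py scene c4|tail -4
```

```text
t: 9.3
ee_pos: [539.9, 21.4, 145.8]
orientation: [-3.12, 0.049, -0.001]
ft_force: [-0.1, -0.2, 0.6]
width: 0.8
560 7 med [563.  41. 166.] [[36.0, 164.0], [44.0, 169.0]]
570 9 med [576.  38. 168.] [[34.0, 165.0], [43.0, 170.0]]
580 7 med [583.  40. 167.] [[35.0, 164.0], [43.0, 170.0]]
590 32 med [597.  37. 154.] [[33.0, 129.0], [41.0, 170.0]]
```

```bash
python3 -m inch '[{"tx":0,"ty":-0.2,"tz":0,"ax":0,"ay":0,"az":0,"jaw":0},{"tx":0,"ty":-0.2,"tz":0,"ax":0,"ay":0,"az":0,"jaw":0},{"tx":0,"ty":0,"tz":0,"ax":0,"ay":0,"az":0,"jaw":0},{"tx":0,"ty":0,"tz":0,"ax":0,"ay":0,"az":0,"jaw":0}]'; python3 bar.py scene c4|tail -4
```

```text
t: 9.85
ee_pos: [540.0, 25.4, 145.9]
orientation: [-3.12, 0.049, -0.001]
ft_force: [0.5, -0.2, -0.2]
width: 0.6
560 7 med [566.  41. 167.] [[38.0, 165.0], [47.0, 170.0]]
570 10 med [574.  43. 167.] [[37.0, 164.0], [46.0, 170.0]]
580 9 med [586.  40. 166.] [[37.0, 164.0], [46.0, 169.0]]
590 34 med [597.  41. 153.] [[36.0, 128.0], [46.0, 167.0]]
```

```bash
python3 -m inch '[{"tx":0,"ty":-0.15,"tz":0,"ax":0,"ay":0,"az":0,"jaw":0},{"tx":0,"ty":-0.15,"tz":0,"ax":0,"ay":0,"az":0,"jaw":0},{"tx":0,"ty":0,"tz":0,"ax":0,"ay":0,"az":0,"jaw":0},{"tx":0,"ty":0,"tz":0,"ax":0,"ay":0,"az":0,"jaw":0}]'; python3 bar.py scene c4|tail -4
```

```text
t: 10.4
ee_pos: [540.1, 28.4, 145.9]
orientation: [-3.12, 0.049, -0.001]
ft_force: [-0.3, 0.1, 0.2]
width: 0.2
560 7 med [567.  44. 166.] [[41.0, 165.0], [49.0, 170.0]]
570 8 med [576.  46. 167.] [[40.0, 164.0], [49.0, 168.0]]
580 9 med [586.  43. 166.] [[40.0, 164.0], [49.0, 169.0]]
590 38 med [597.  42. 150.] [[38.0, 127.0], [48.0, 167.0]]
```

View pics/c4.png

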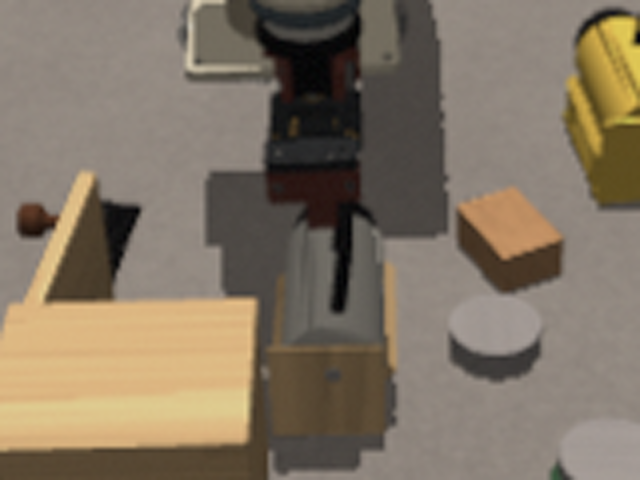

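The bar is near its seated place. I'll back off and check from the top.

```bash
python3 -m inch '[{"tx":0,"ty":1.5,"tz":0,"ax":0,"ay":0,"az":0,"jaw":0},{"tx":0,"ty":3,"tz":-2,"ax":0,"ay":0,"az":0,"jaw":0},{"tx":0,"ty":5,"tz":-4,"ax":0,"ay":0,"az":0,"jaw":0},{"tx":0,"ty":5,"tz":-4,"ax":0,"ay":0,"az":0,"jaw":0},{"tx":0,"ty":5,"tz":0,"ax":0,"ay":0,"az":0,"jaw":0},{"tx":0,"ty":5,"tz":0,"ax":0,"ay":0,"az":0,"jaw":0},{"tx":0,"ty":0,"tz":0,"ax":0,"ay":0,"az":0,"jaw":0}]'
cat > chk.py <<'E'
from h import *
from scipy.optimize import least_squares
for n in("top","scene"):
  im,d=viewer.get_image(n);P=pts(n,d,d>0)
  s=P[(P[:,0]>520)&(P[:,0]<580)&(P[:,2]>130)&(P[:,2]<180)&(P[:,1]>-60)&(P[:,1]<110)]
  if len(s):print(n,"bar",len(s),np.round(np.median(s,0),1),np.round(np.percentile(s[:,1:],[5,95],0)).tolist())
  b=P[(P[:,0]>475)&(P[:,0]<600)&(P[:,1]>0)&(P[:,1]<75)&(P[:,2]>75)&(P[:,2]<114)]
  f=lambda p:(np.hypot(b[:,1]-p[0]+(b[:,0]-539)*.04,b[:,2]-p[1])-40)
  q=least_squares(f,[30,68],loss='soft_l1',f_scale=2);print(n,"axis",q.x,len(b),np.abs(f(q.x)).mean())
  if len(s): m=np.median(s,0);print("phi",np.degrees(np.arctan2(np.percentile(s[:,2],90)-6-q.x[1],m[1]-q.x[0]+.04*(m[0]-539))))
E
python3 chk.py
```

```text
t: 11.32
ee_pos: [531.7, -219.9, 238.9]
orientation: [-3.121, 0.056, -0.001]
ft_force: [0.2, 0.4, 0.1]
width: 0.3
top bar 107 [551.4  45.7 165.7] [[40.0, 161.0], [51.0, 171.0]]
top axis [34.72895706 65.10512185] 1049 1.5954564189134732
phi 83.40295267476127
scene bar 48 [548.2  44.6 165.7] [[40.0, 164.0], [50.0, 169.0]]
scene axis [34.18220063 65.20758615] 481 1.1661726655002986
phi 83.67020601160009
```

Measured q≈-3° (bar y 45.6 against about 51 when seated, axis 34.5/65.2 against 35/64), so it isn't surely home. I'll go back and nudge it a few more mm.

```bash
python3 -m inch '[{"tx":0,"ty":-5,"tz":0,"ax":0,"ay":0,"az":0,"jaw":0},{"tx":0,"ty":-5,"tz":0,"ax":0,"ay":0,"az":0,"jaw":0},{"tx":0,"ty":-5,"tz":4,"ax":0,"ay":0,"az":0,"jaw":0},{"tx":0,"ty":-5,"tz":4,"ax":0,"ay":0,"az":0,"jaw":0},{"tx":0,"ty":-3,"tz":2,"ax":0,"ay":0,"az":0,"jaw":0},{"tx":0,"ty":-0.8,"tz":0,"ax":0,"ay":0,"az":0,"jaw":0},{"tx":0,"ty":-0.5,"tz":0,"ax":0,"ay":0,"az":0,"jaw":0},{"tx":0,"ty":-0.2,"tz":0,"ax":0,"ay":0,"az":0,"jaw":0},{"tx":0,"ty":-0.2,"tz":0,"ax":0,"ay":0,"az":0,"jaw":0},{"tx":0,"ty":-0.1,"tz":0,"ax":0,"ay":0,"az":0,"jaw":0},{"tx":0,"ty":0,"tz":0,"ax":0,"ay":0,"az":0,"jaw":0},{"tx":0,"ty":0,"tz":0,"ax":0,"ay":0,"az":0,"jaw":0}]'; python3 bar.py scene c5|tail -4
```

```text
t: 12.92
ee_pos: [540.2, 31.1, 146.0]
orientation: [-3.12, 0.05, -0.0]
ft_force: [-0.3, 0.4, -0.5]
width: 0.5
560 7 med [567.  49. 166.] [[44.0, 165.0], [52.0, 168.0]]
570 6 med [574.  48. 166.] [[43.0, 165.0], [52.0, 166.0]]
580 13 med [585.  46. 166.] [[43.0, 163.0], [52.0, 169.0]]
590 32 med [598.  45. 148.] [[39.0, 128.0], [51.0, 166.0]]
```

```bash
R='"ax":0,"ay":0,"az":0,"jaw":0'; python3 -m inch '[{"tx":0,"ty":-0.1,"tz":0,"ax":0,"ay":0,"az":0,"jaw":0},{"tx":0,"ty":-0.1,"tz":0,"ax":0,"ay":0,"az":0,"jaw":0},{"tx":0,"ty":0,"tz":0,"ax":0,"ay":0,"az":0,"jaw":0}]'; python3 bar.py scene c6|tail -4;python3 -m inch '[{"tx":0,"ty":-0.1,"tz":0,"ax":0,"ay":0,"az":0,"jaw":0},{"tx":0,"ty":-0.1,"tz":0,"ax":0,"ay":0,"az":0,"jaw":0},{"tx":0,"ty":0,"tz":0,"ax":0,"ay":0,"az":0,"jaw":0}]'; python3 bar.py scene c6|tail -4
```

```text
t: 13.35
ee_pos: [540.3, 33.4, 146.0]
orientation: [-3.12, 0.049, -0.0]
ft_force: [0.2, 0.0, -0.7]
width: 0.6
560 8 med [567.  50. 166.] [[46.0, 163.0], [52.0, 168.0]]
570 9 med [574.  49. 164.] [[46.0, 162.0], [55.0, 166.0]]
580 8 med [586.  52. 163.] [[47.0, 162.0], [55.0, 165.0]]
590 35 med [598.  47. 149.] [[41.0, 127.0], [52.0, 167.0]]
t: 13.78
ee_pos: [540.3, 35.2, 146.1]
orientation: [-3.121, 0.049, -0.001]
ft_force: [-0.8, -1.9, 0.3]
width: 0.6
560 6 med [566.  49. 166.] [[46.0, 164.0], [55.0, 166.0]]
570 8 med [575.  51. 165.] [[46.0, 163.0], [55.0, 167.0]]
580 11 med [585.  52. 166.] [[46.0, 161.0], [55.0, 167.0]]
590 31 med [598.  49. 151.] [[42.0, 131.0], [54.0, 166.0]]
```

Resistance has risen (−1.9 N) and the bar has stopped at about 51, which fits a seated mug. I'll back off and verify.

```bash
python3 -m inch '[{"tx":0,"ty":1.5,"tz":0,"ax":0,"ay":0,"az":0,"jaw":0},{"tx":0,"ty":3,"tz":-2,"ax":0,"ay":0,"az":0,"jaw":0},{"tx":0,"ty":5,"tz":-4,"ax":0,"ay":0,"az":0,"jaw":0},{"tx":0,"ty":5,"tz":-4,"ax":0,"ay":0,"az":0,"jaw":0},{"tx":0,"ty":5,"tz":0,"ax":0,"ay":0,"az":0,"jaw":0},{"tx":0,"ty":5,"tz":0,"ax":0,"ay":0,"az":0,"jaw":0},{"tx":0,"ty":0,"tz":0,"ax":0,"ay":0,"az":0,"jaw":0}]'; python3 chk.py
python3 - <<'E'
from h import *
im,d=viewer.get_image("top");P=pts("top",d,d>0)
dd=P[(P[:,0]>440)&(P[:,0]<600)&(P[:,1]>-185)&(P[:,1]<-135)&(P[:,2]>134)&(P[:,2]<150)]
for x in range(440,640,20):
  s=dd[(dd[:,0]>x)&(dd[:,0]<x+20)]
  if len(s):print(x,np.round(np.percentile(s[:,1],[3,50,97])),len(s))
E
```

```text
t: 14.7
ee_pos: [532.0, -212.6, 239.0]
orientation: [-3.121, 0.056, -0.001]
ft_force: [0.1, 0.6, -0.1]
width: 0.5
top bar 103 [548.2  52.7 164.5] [[46.0, 160.0], [58.0, 168.0]]
top axis [35.89972503 64.16223733] 1042 1.6035711031431885
phi 80.02569692055881
scene bar 53 [548.2  50.6 164.2] [[44.0, 141.0], [56.0, 167.0]]
scene axis [35.09131052 64.3673095 ] 489 1.2316468683830504
phi 80.63017230417705
440 [-166. -160. -153.] 6
460 [-168. -160. -153.] 43
480 [-171. -163. -156.] 48
500 [-175. -168. -160.] 45
520 [-178. -171. -163.] 50
540 [-182. -174. -167.] 43
560 [-184. -176. -169.] 49
580 [-185. -179. -172.] 36
```

The mug is seated: φ≈80.0–80.6° (q≈0) and the axis shifted by about (+6.5, −5.8), as specified. For the door, the outer face runs from (460,-168) to (540,-182), the hinge is near (632,-197), and it's open about 80°. I'll lower the tool outside the door and swing it shut along the arc.

```bash
python3 -m inch '[{"tx":0.6,"ty":0.3,"tz":4,"ax":1.2,"ay":0,"az":0,"jaw":0},{"tx":0,"ty":0,"tz":4,"ax":0,"ay":0,"az":0,"jaw":0},{"tx":0,"ty":0,"tz":4,"ax":0,"ay":0,"az":0,"jaw":0},{"tx":0,"ty":0,"tz":2.4,"ax":0,"ay":0,"az":0,"jaw":0},{"tx":0,"ty":-1,"tz":0,"ax":0,"ay":0,"az":0,"jaw":0},{"tx":0,"ty":-0.7,"tz":0,"ax":0,"ay":0,"az":0,"jaw":0},{"tx":0,"ty":-0.7,"tz":0,"ax":0,"ay":0,"az":0,"jaw":0},{"tx":0.1,"ty":-0.8,"tz":0,"ax":0,"ay":0,"az":0,"jaw":0},{"tx":0.2,"ty":-0.8,"tz":0,"ax":0,"ay":0,"az":0,"jaw":0},{"tx":0.2,"ty":-0.8,"tz":0,"ax":0,"ay":0,"az":0,"jaw":0}]'; python3 -c "
from h import *
o=get_obs();print(o['qpos'])"
```

```text
t: 16.1
ee_pos: [545.5, -158.9, 97.4]
orientation: [-3.099, 0.049, -0.002]
ft_force: [-0.2, -1.2, 0.3]
width: 0.7
[-0.32629711  0.51857746  1.82726912  0.05544565  0.80823381 -0.33328256]
```

```bash
python3 -m inch '[{"tx":0.35,"ty":-0.8,"tz":0,"ax":0,"ay":0,"az":0,"jaw":0},{"tx":0.35,"ty":-0.8,"tz":0,"ax":0,"ay":0,"az":0,"jaw":0},{"tx":0.4,"ty":-0.8,"tz":0,"ax":0,"ay":0,"az":0,"jaw":0},{"tx":0.6,"ty":-0.6,"tz":0,"ax":0,"ay":0,"az":0,"jaw":0},{"tx":0.6,"ty":-0.6,"tz":0,"ax":0,"ay":0,"az":0,"jaw":0},{"tx":0.6,"ty":-0.6,"tz":0,"ax":0,"ay":0,"az":0,"jaw":0},{"tx":0.65,"ty":-0.5,"tz":0,"ax":0,"ay":0,"az":0,"jaw":0},{"tx":0.7,"ty":-0.3,"tz":0,"ax":0,"ay":0,"az":0,"jaw":0},{"tx":0.7,"ty":-0.3,"tz":0,"ax":0,"ay":0,"az":0,"jaw":0},{"tx":0.6,"ty":-0.2,"tz":0,"ax":0,"ay":0,"az":0,"jaw":0},{"tx":0,"ty":0,"tz":0,"ax":0,"ay":0,"az":0,"jaw":0}]'
cat > dr.py <<'E'
from h import *
import sys
im,d=viewer.get_image("top");P=pts("top",d,d>0)
dd=P[(P[:,0]>440)&(P[:,0]<650)&(P[:,1]>-215)&(P[:,1]<-5)&(P[:,2]>134)&(P[:,2]<148)]
for y in range(-210,-5,20):
  s=dd[(dd[:,1]>y)&(dd[:,1]<y+20)]
  if len(s):print(y,np.round(np.percentile(s[:,0],[3,50,97])),len(s))
cv2.imwrite(f"pics/{sys.argv[1]}.png",cv2.resize(im[90:270,230:430],None,fx=3,fy=3,interpolation=2)[...,::-1])
E
python3 dr.py d1
```

```text
t: 17.48
ee_pos: [603.0, -106.1, 99.5]
orientation: [-3.099, 0.049, -0.002]
ft_force: [-0.1, 0.4, 1.2]
width: 0.4
-90 [615. 623. 632.] 24
-70 [614. 622. 628.] 43
-50 [613. 620. 636.] 49
-30 [613. 622. 647.] 21
```

View pics/d1.png

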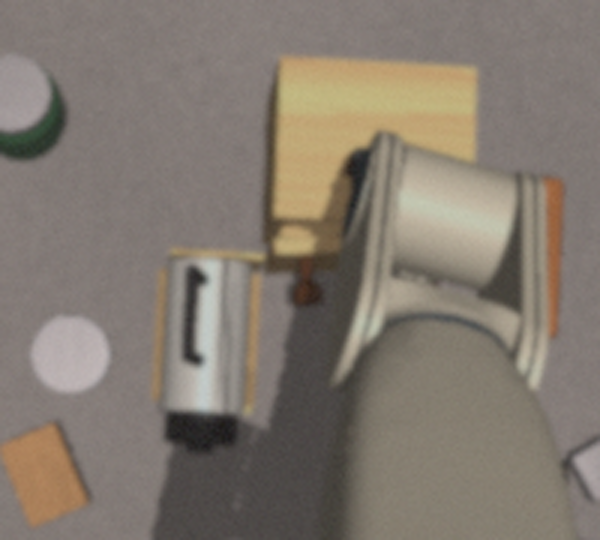

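The door looks almost shut and the handle was cleared. I'll push gently until it stops.

```bash
for i in 1; do python3 -m inch '[{"tx":0.2,"ty":0,"tz":0,"ax":0,"ay":0,"az":0,"jaw":0},{"tx":0.2,"ty":0,"tz":0,"ax":0,"ay":0,"az":0,"jaw":0},{"tx":0,"ty":0,"tz":0,"ax":0,"ay":0,"az":0,"jaw":0}]'; python3 -m inch '[{"tx":0.2,"ty":0,"tz":0,"ax":0,"ay":0,"az":0,"jaw":0},{"tx":0.1,"ty":0,"tz":0,"ax":0,"ay":0,"az":0,"jaw":0},{"tx":0,"ty":0,"tz":0,"ax":0,"ay":0,"az":0,"jaw":0}]'; done; python3 dr.py d2
```

```text
t: 17.9
ee_pos: [606.5, -106.4, 99.4]
orientation: [-3.099, 0.049, -0.001]
ft_force: [0.1, -0.0, -0.4]
width: 0.5
t: 18.27
ee_pos: [609.5, -106.4, 99.5]
orientation: [-3.099, 0.049, -0.001]
ft_force: [-0.3, 0.4, -0.3]
width: 0.6
-90 [622. 628. 641.] 24
-70 [621. 627. 635.] 40
-50 [621. 629. 636.] 47
-30 [621. 630. 647.] 22
```

```bash
python3 -m inch '[{"tx":0.2,"ty":0,"tz":0,"ax":0,"ay":0,"az":0,"jaw":0},{"tx":0.1,"ty":0,"tz":0,"ax":0,"ay":0,"az":0,"jaw":0},{"tx":0,"ty":0,"tz":0,"ax":0,"ay":0,"az":0,"jaw":0}]'; python3 -m inch '[{"tx":0.2,"ty":0,"tz":0,"ax":0,"ay":0,"az":0,"jaw":0},{"tx":0,"ty":0,"tz":0,"ax":0,"ay":0,"az":0,"jaw":0}]'; python3 dr.py d3
```

```text
t: 18.7
ee_pos: [612.6, -106.5, 99.5]
orientation: [-3.099, 0.049, -0.001]
ft_force: [0.1, 0.3, 1.0]
width: 0.5
t: 18.95
ee_pos: [613.2, -106.5, 99.3]
orientation: [-3.099, 0.049, 0.003]
ft_force: [-5.1, -0.2, 2.7]
width: 0.5
-90 [625. 633. 639.] 26
-70 [626. 633. 639.] 42
-50 [627. 634. 641.] 46
-30 [627. 636. 646.] 21
```

It has stopped at -5 N, and the door line is now parallel to the cabinet front (slope +2 mm over 60, yaw -1.9°). One more firm nudge, then retreat.

```bash
python3 -m inch '[{"tx":0.1,"ty":0,"tz":0,"ax":0,"ay":0,"az":0,"jaw":0},{"tx":0,"ty":0,"tz":0,"ax":0,"ay":0,"az":0,"jaw":0}]'; python3 -m inch '[{"tx":-1,"ty":0,"tz":0,"ax":0,"ay":0,"az":0,"jaw":0},{"tx":-2,"ty":1,"tz":0,"ax":0,"ay":0,"az":0,"jaw":0},{"tx":-2,"ty":2,"tz":-3,"ax":0,"ay":0,"az":0,"jaw":0},{"tx":-2,"ty":2,"tz":-5,"ax":0,"ay":0,"az":0,"jaw":0},{"tx":-1,"ty":3,"tz":-5,"ax":0,"ay":0,"az":0,"jaw":0},{"tx":-1,"ty":5,"tz":-3,"ax":0,"ay":0,"az":0,"jaw":0},{"tx":-2,"ty":5,"tz":0,"ax":0,"ay":0,"az":0,"jaw":0},{"tx":-2,"ty":5,"tz":0,"ax":0,"ay":0,"az":0,"jaw":0},{"tx":-3,"ty":5,"tz":0,"ax":0,"ay":0,"az":0,"jaw":0},{"tx":-3,"ty":5,"tz":0,"ax":0,"ay":0,"az":0,"jaw":0},{"tx":0,"ty":0,"tz":0,"ax":0,"ay":0,"az":0,"jaw":0}]'; python3 chk.py; python3 dr.py d4
```

```text
t: 19.25
ee_pos: [613.2, -106.5, 99.3]
orientation: [-3.099, 0.049, 0.006]
ft_force: [-9.0, -0.3, 6.3]
width: 0.2
t: 20.62
ee_pos: [412.6, -439.7, 245.2]
orientation: [-3.1, 0.056, -0.001]
ft_force: [0.3, 0.1, 0.5]
width: 0.6
top bar 105 [548.2  52.7 164.2] [[46.0, 160.0], [58.0, 168.0]]
top axis [35.76333105 64.29065099] 1046 1.6388101445243868
phi 79.90002187775573
scene bar 50 [547.9  50.5 164.9] [[44.0, 137.0], [57.0, 168.0]]
scene axis [35.14912423 64.36136119] 494 1.1770928162917238
phi 80.78961424214687
-210 [623. 631. 637.] 7
-190 [622. 630. 637.] 50
-170 [623. 630. 638.] 41
-150 [624. 630. 638.] 47
-130 [624. 630. 637.] 42
-110 [625. 631. 640.] 43
-90 [625. 633. 641.] 49
-70 [625. 633. 639.] 41
-50 [626. 633. 641.] 49
-30 [627. 635. 647.] 20
```

View pics/d4.png

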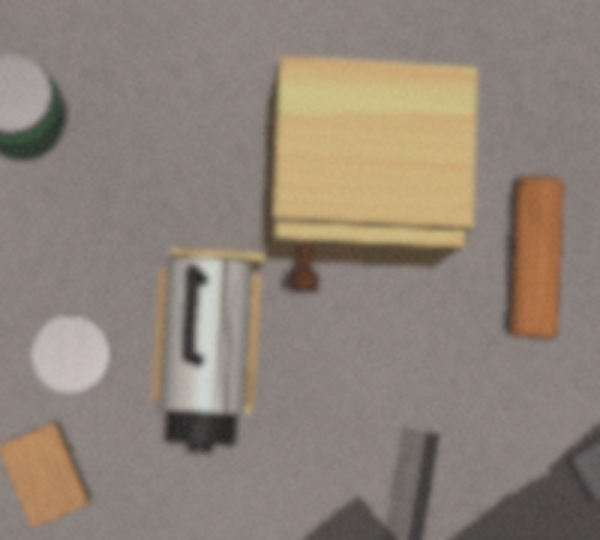

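The door is shut and parallel to the cabinet face (pixels 275–465, row 240). The mug handle is up over the flat-seated mug at (193,315), and the arm is clear.

```bash
python3 -c "
from h import *
print(ctrl.close_job())"
```

```text
the job is handed in; nothing more can be done
None
```

The mug is seated with its flat on the far board and the cabinet door is shut. I handed the job in just after 20 s on the robot's clock, with the arm clear of everything.

**Mug:** With the door still open, I pushed the handle up and over with the closed fingers. After a first back-off it measured about 3° short of seated, so I nudged it a few mm more until it resisted at about 2 N. The last check, after closing the door, put the handle at 79.9° (top camera) and 80.8° (scene camera), where 80° is seated. The axis was at about (35.5, 64.3) mm in world y and z. That is a shift of about (+6.5, −5.8) mm, against (+6, −6.4) expected.

**Door:** I swung it shut along its arc until it stopped hard at 5 to 9 N. In the last picture it lies parallel to the cabinet front to within about 0.5°.

**Doubts:**
- I saw no distinct click, and the handle followed the fingers almost to the end. The seating rests on the measured angle, the axis drop and the resistance.
- The brush, tin, card box and jar looked unmoved in the last picture. I compared them by eye only. The comb and padlock were only partly in that view, and I did not measure them again.

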